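Wind the etching press to its park position

TASK

Wind the table-top etching press to its park position: push the spokes of its star wheel round with the fingertips, one after another, until the spoke with the ball knob points straight up, and leave it at rest there. Either way round will do. Push gently and steadily, do not grip the spokes or spin the wheel, and leave the loose things round the press where they stand.

Things in the scene. Friction and masses are not known exactly. Their poses are not given: they have to be found in the camera images.
- press: Grey cast etching press, fixed to the table. Origin: centre of its underside; x axis from the wheel side (robot's side) to the back, z up. Frame x -110..110 mm, y -85..85 mm, 255 mm high; front plate face at x = -89 mm, bearing caps to -95 mm. A flat bed, top under 150 mm high, slides along y through the frame as the wheel turns (25 mm per rad), reaching at most 260 mm to either side.
- star_wheel: Dark steel star wheel, no rim, before the press. Origin: hub centre, at x -180, y 0, z 175 mm in the press frame; x axis: along the shaft (the press's x; shaft 22 mm thick); z axis: towards the ball knob. Hub 52 mm across, 34 mm thick; five round spokes 14 mm thick, 72 degrees apart, end 130 mm from hub centre. Friction about 0.3 N m (3 N at 100 mm), light damping; stays where it is left.
- knob (a point): Centre of the 36 mm ball knob at the end of one spoke, 130 mm from the hub centre; the other four spokes have plain round ends. Straight up: the line from hub centre to here is vertical. It starts 69 to 180 degrees from straight up, on either side, and can be brought up by the shorter or the longer way; stops lie 34 degrees past straight up.
- bottle: Bystander: paint bottle with white shoulders and a dark lower body, 65 mm across, 154 mm high, loose, standing to the left of the wheel. Origin: centre of its underside.
- ink: Bystander: small ink dropper bottle, 25 mm across, 80 mm high, loose, standing to the right of the wheel. Origin: centre of its underside.
- tube: Bystander: paint tube lying on the table, 42 x 116 x 34 mm, loose, in front of the wheel on the right. Origin: centre of its underside.
- tape: Bystander: roll of masking tape lying flat, 94 mm across, 25 mm high, loose, in front of the wheel on the left. Origin: centre of its underside.

How it is judged:
By the outcome, as a careful person would: the job done as asked, in the order asked, and still so for the second after the job is handed in, with the robot touching nothing.
It also fails if it takes over 72 s, if anything falls off the work surface, if the arm or the gripper's body presses on something with over 40 N, if the wrist force passes 120 N, or if a joint passes its speed limit or range.

ROBOT

A 6-joint arm with a two-finger parallel gripper is mounted at the origin on a cart in front of the work surface, level with it; the furniture and walls round the work are solid. World frame = base frame: x ahead of the robot, y to its left, z up, the work surface at z = 0. Lengths are in mm, angles in rad, forces in N, time in s.
With the tool pointing down it reaches from about 300 to 775 mm from the base axis. Payload 14.6 kg.
Tool frame: the origin (TCP) lies at the very end of the fingers, on their centre line; the grasp point (between the pads) lies 19 mm behind it; z points along the fingers, y is the line along which they close (so a half turn about z gives the same grasp; the last joint's range is limited). The gripper opens to 94 mm and grips with 3 to 60 N. Pads are 16 mm wide; open, the fingers measure 119 mm over their backs; the gripper's body (75 mm by 177 mm) begins 78 mm behind the grasp point.
Start: joints at [-1.197, 0.3, 1.521, -0, 1.321, -0.067], TCP at [234.657, -497.419, 205.446] pointing down, gripper open.
Joint ranges: [-3.03, 3.03], [-0.79, 2.21], [0.23, 2.52], [-1.04, 4.18], [0, 3.07], [-2.55, 2.55]. Speed limits (rad/s): [2.22, 2.22, 2.57, 3.14, 3.14, 3.14].

INTERFACE

Orientations are given as [roll, pitch, yaw] about the fixed x, y, z axes, in that order (R = Rz(yaw) Ry(pitch) Rx(roll)).
In Python, from cell import manip, eyes, ticket gives the robot as it stands. The module is installed in compiled form; this text tells all that it offers.
- The arm moves only by the tool arm_command, never from a script. Its argument "plan" is a list of rows, each a list of 5 numbers: the opening, from -1 (shut) to 1 (fully open), then the shift along the tool's x, y, z in m, then the turn about the tool's z in rad. In form: [[jaw, dx, dy, dz, roll], ...]. A call has 1 to 20 rows; each row shifts and turns the commanded pose from where the row before left it, along the tool's axes as they then stand; what a row does not reach is not made up. A row lasts 1/8 s, in which the tool goes at most 62.5 mm and 10.7 degrees, less where a joint would pass 70% of its speed; a pose out of reach is approached as far as the arm can. A call is refused whole if a number of a shift passes 0.0625 or a number of a turn 0.188, either way. A call with a gripper value outside its range is refused whole. The fingers move at their own pace and stop on an object; "newtons" is the grip in N (left out, the last holds). Time passes only in rows, so rows that do not move let the fingers close. It gives the time, the measured TCP pose, the force, the opening and the grip force at its end, in the units of the state.
- manip.read_state(): the state, without advancing time (a new reading comes with each control period).
- eyes.camera(name): name is "side" or "top" or "wrist"; returns a dict with "img" (480x640x3 uint8, blue, green, red), "z_map" (480x640 float32, mm along the optical axis (not along the pixel's ray), 0 where there is no reading), "fx", "fy", "cx", "cy" (pixels), "eye" and "orientation" of the camera in the world. Camera axes: x right, y down, z forward; pixel columns grow to the right and rows downward; lengths in mm; the calibration is good to about 2 mm. The wrist camera is an equidistant fisheye: a pixel r from the principal point sees the ray r / f radians off the axis. A picture is of the moment at which its call begins.
- ticket.sign_off(): hands the job in; it is judged then, once.
The state is a dict: "clock": time; "joints": joint angles; "qd": joint speeds; "effort": joint torques, N m; "eef_pos": TCP position; "eef_rot": TCP orientation; "wrist_force": force on the tool from outside, world axes, zero at the start; "moment": the same for the moment, N m; "finger_gap": finger opening in mm; "finger_force": force on a finger pad.
Only numpy, scipy, OpenCV 4.12 (cv2) and the standard library are available. Lean on these libraries where they do the work, as an engineer would, in place of code of your own. Each camera call takes 0.05 s, during which the arm holds its last target. There are 200 camera calls.

## Working session

There is one attempt and no reset: what is moved stays moved. The work goes in short steps, Python scripts to look and compute and a tool call to move; the robot and the scene stay as the last step left them, time stands still between calls to the robot, and variables do not carry over. Pictures are saved under pics/ and viewed, at most 10 in all, crops included, and the job is handed in when it is done.

Besides the shell and the picture viewer there is one more tool, called after ">>>" as name([rows], argument=value, ...), one row to a line, values as JSON. arm_command: Moves the arm, as the interface text tells. Its arguments: {"type":"object","properties":{"plan":{"type":"array"},"newtons":{"type":"number"}},"required":["plan"]}

```bash
mkdir -p pics; python3 - <<'E'
from cell import manip, eyes
import cv2,pickle
s=manip.read_state();print({k:s[k] for k in('clock','eef_pos','eef_rot','finger_gap','wrist_force')})
d={}
for n in('side','top'):
    c=eyes.camera(n);d[n]=c;cv2.imwrite(f'pics/{n}0.png',c['img']);print(n,c['fx'],c['cx'],c['cy'],c['eye'],c['orientation'])
pickle.dump(d,open('d0.pkl','wb'))
E
```

```text
{'clock': 0.0, 'eef_pos': array([ 234.5536411 , -497.18489606,  204.89007592]), 'eef_rot': array([-3.14045406e+00, -7.81852956e-05,  4.40780212e-01]), 'finger_gap': 93.95627962990206, 'wrist_force': array([-0.23259052,  0.02250605,  0.66072171])}
side 593.6439586405543 309.2884179235505 242.9178217716951 [   84.71348401 -1142.68943424  1056.61115   ] [-2.18692887  0.00737026 -0.39433142]
top 572.9144388219578 308.8023295843869 241.00860267549268 [2.64554339e+02 1.32989662e-02 1.56688563e+03] [-2.9541228   0.00679952 -1.54007434]
```

View pics/side0.png

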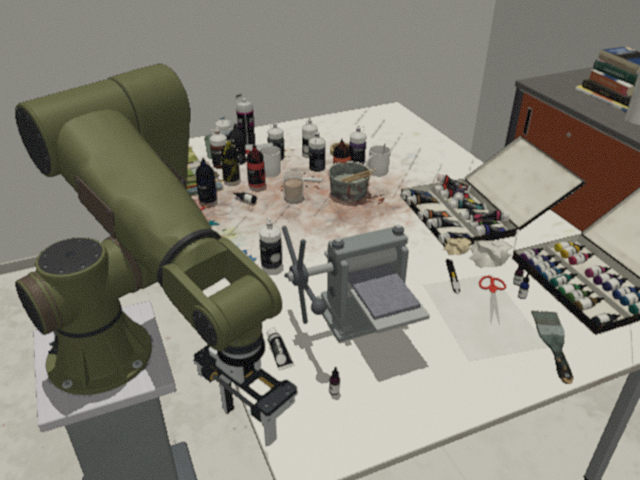

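View pics/top0.png

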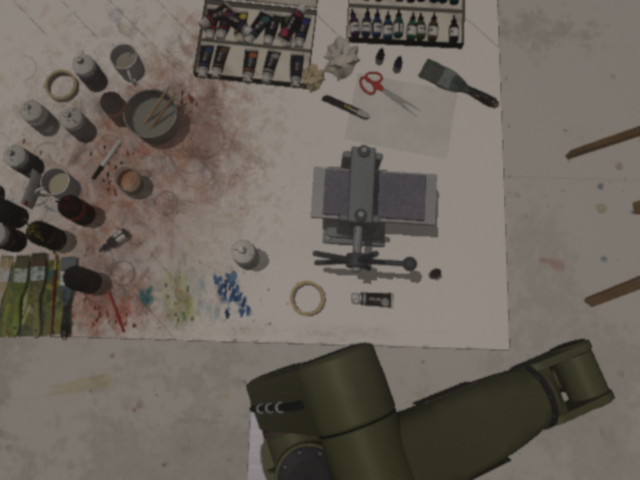

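The side view shows the wheel hub near (298,272) and the ball knob near (320,308). In the top view the hub is near (360,261) and the knob near (409,263), on the robot's right (-y).

```bash
cat > h.py <<'E'
import numpy as np,cv2
from scipy.spatial.transform import Rotation as R
def cloud(c):
    v,u=np.mgrid[:480,:640];z=c['z_map'].astype(float)
    p=np.stack([(u-c['cx'])/c['fx']*z,(v-c['cy'])/c['fy']*z,z],-1)
    w=p@R.from_euler('xyz',c['orientation']).as_matrix().T+c['eye'];w[z==0]=np.nan;return w
def pix(c,P):
    p=(np.atleast_2d(P)-c['eye'])@R.from_euler('xyz',c['orientation']).as_matrix()
    return np.stack([p[:,0]/p[:,2]*c['fx']+c['cx'],p[:,1]/p[:,2]*c['fy']+c['cy']],1)
E
python3 - <<'E'
from h import *
import pickle
d=pickle.load(open('d0.pkl','rb'))
a=cv2.resize(d['side']['img'][210:410,220:440],None,fx=3,fy=3,interpolation=2)[:600]
cv2.imwrite('pics/s1.png',a)
t=cv2.resize(d['top']['img'][130:320,220:450],None,fx=3,fy=3,interpolation=2);cv2.imwrite('pics/t1.png',t)
W=cloud(d['top']);S=cloud(d['side'])
for n,u,v in[('knob',409,263),('hub',360,261),('spokeL',320,254),('spokeL2',320,263),('bot',243,247),('ink',435,273),('tubeL',355,299),('tubeR',390,299),('tape',308,283),('pressTopF',361,214),('pressTopB',364,153),('bedL',316,190),('bedR',436,200)]:print(n,np.round(np.nanmedian(W[v-1:v+2,u-1:u+2].reshape(-1,3),0)))
for n,u,v in[('knob',320,308),('hub',298,272),('up',287,232),('dn',303,318),('ink',335,380)]:print('S',n,np.round(np.nanmedian(S[v-1:v+2,u-1:u+2].reshape(-1,3),0)))
E
```

```text
knob [ 477. -226.  196.]
hub [ 477. -107.  208.]
spokeL [485. -10. 243.]
spokeL2 [483. -12. 116.]
bot [517. 186. 125.]
ink [ 474. -317.   62.]
tubeL [ 401. -109.   28.]
tubeR [ 407. -206.   -3.]
tape [441.  18.  25.]
pressTopF [ 582. -104.  251.]
pressTopB [ 736. -110.  244.]
bedL [670.   4. 135.]
bedR [ 688. -335.   -1.]
S knob [ 477. -247.  190.]
S hub [ 476. -117.  198.]
S up [487. -16. 244.]
S dn [ 476. -141.   72.]
S ink [ 475. -333.   49.]
```

View pics/s1.png

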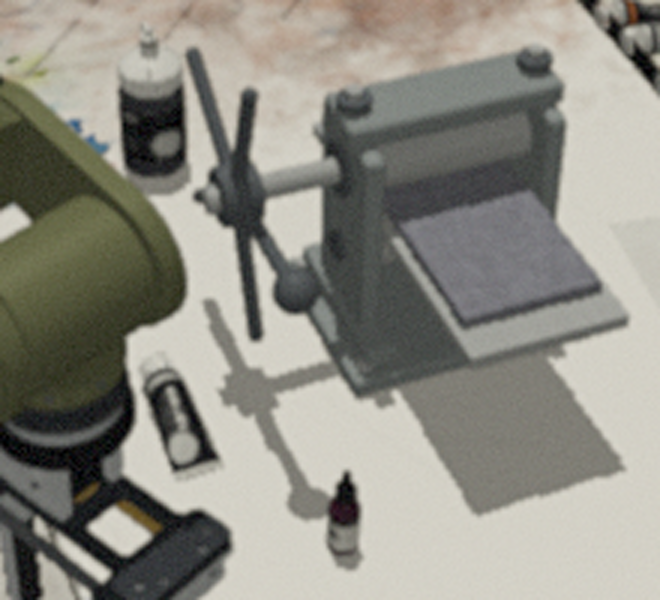

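View pics/t1.png

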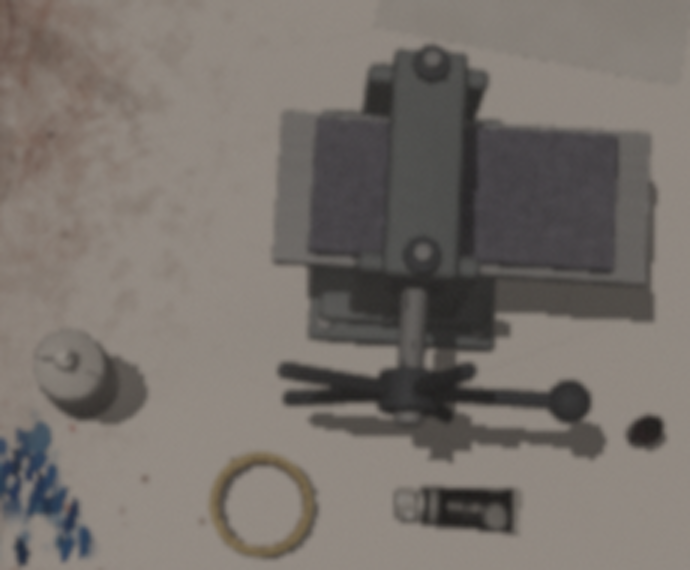

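The enlarged crops agree: the knob is about level with the hub on the right, one spoke leans slightly right of vertical, and two point left. I'll fit the wheel pose next.

```bash
cat >> h.py <<'E'
from scipy.optimize import least_squares
def fit(C,x0):
    # x0: hub x,y,yaw,angle(knob, + toward world +y). points near wheel plane -> dist to surface
    P=np.concatenate([cloud(c).reshape(-1,3) for c in C]);P=P[~np.isnan(P).any(1)]
    def dist(q,P):
        c,s=np.cos(q[2]),np.sin(q[2]);d=P-[q[0],q[1],175]
        x=d[:,0]*c+d[:,1]*s;y=-d[:,0]*s+d[:,1]*c;z=d[:,2];D=[]
        for k in range(5):
            a=q[3]+k*2*np.pi/5;t=np.clip(y*np.sin(a)+z*np.cos(a),30,130)
            D.append(np.sqrt(x**2+(y-t*np.sin(a))**2+(z-t*np.cos(a))**2)-7)
        D.append(np.sqrt(x**2+(y-130*np.sin(q[3]))**2+(z-130*np.cos(q[3]))**2)-18)
        return np.array(D).min(0), np.hypot(y,z)
    q=np.array(x0,float)
    for th in(25,12,8,6):
        d,r=dist(q,P);m=(abs(d)<th)&(r>40);
        q=least_squares(lambda q:dist(q,P[m])[0],q,loss='soft_l1',f_scale=2).x
    return q,m.sum(),np.sqrt(np.mean(dist(q,P[m])[0]**2))
E
python3 - <<'E'
from h import *
import pickle
d=pickle.load(open('d0.pkl','rb'))
for C in([d['top'],d['side']],[d['side']],[d['top']]):
    q,n,e=fit(C,[482,-115,-.03,-1.57]);print(np.round(q,3),np.degrees(q[3]),n,e)
E
```

```text
[ 4.82741e+02 -1.00955e+02 -3.40000e-02 -1.53600e+00] -88.01638613926539 1680 2.2021199147848964
[ 4.83178e+02 -1.02216e+02 -3.60000e-02 -1.53100e+00] -87.72634019193546 881 2.1386136910914924
[ 4.82416e+02 -9.90520e+01 -3.30000e-02 -1.54500e+00] -88.54057676319368 804 1.9873026432481289
```

>>> arm_command([
  [-1,0,0,-0.022,-0.183],
  [-1,0,0,-0.022,-0.183],
  [-1,0,0,-0.022,-0.183],
  [-1,0,0,-0.022,-0.183],
  [-1,0,0,-0.022,-0.183],
  [-1,0,0,-0.022,-0.181],
  [-1,0,0,0,0],
  [-1,0,0,0,0],
], newtons=20)

```text
clock: 1.1
eef_pos: [234.6, -497.2, 336.2]
eef_rot: [-3.141, -0.001, 1.533]
wrist_force: [0.2, 0.2, 0.0]
finger_gap: 17.3
finger_force: 0.0
```

>>> arm_command([
  [-1,0.0335,0.0234,0,0],
  [-1,0.0335,0.0234,0,0],
  [-1,0.0335,0.0234,0,0],
  [-1,0.0335,0.0234,0,0],
  [-1,0.0335,0.0234,0,0],
  [-1,0.0335,0.0234,0,0],
  [-1,0.0335,0.0234,0,0],
  [-1,0.0335,0.0234,0,0],
  [-1,0.0335,0.0234,0,0],
  [-1,0.0335,0.0234,0,0],
  [-1,0,0,0,0],
  [-1,0,0,0,0],
])

```text
clock: 2.6
eef_pos: [479.5, -170.8, 336.7]
eef_rot: [-3.14, -0.0, 1.535]
wrist_force: [0.4, 0.2, -0.3]
finger_gap: 0.6
finger_force: 0.0
```

>>> arm_command([
  [-1,0,0,0.02,0],
  [-1,0,0,0.021,0],
  [-1,0,0,0.021,0],
  [-1,0,0,0.02,0],
  [-1,0.009,0,0,0],
  [-1,0.009,0,0,0],
  [-1,0.009,0,0,0],
  [-1,0.009,0,0,0],
  [-1,0.009,0,0,0],
  [-1,0.009,0,0,0],
  [-1,0.007,0,0,0],
  [-1,0.007,0,0,0],
  [-1,0.007,0,0.001,0],
  [-1,0.007,0,0.001,0],
  [-1,0.007,0,0.002,0],
  [-1,0.006,0,0.002,0],
  [-1,0,0,0,0],
])

```text
clock: 4.72
eef_pos: [482.9, -75.0, 249.0]
eef_rot: [-3.14, -0.001, 1.537]
wrist_force: [0.1, -1.6, 0.1]
finger_gap: 0.7
finger_force: 0.6
```

```bash
python3 - <<'E'
from h import *
from cell import manip,eyes
C=[eyes.camera('top'),eyes.camera('side')]
for a in(-.72,-.5,-.9):
    q,n,e=fit(C,[482.7,-101,-.034,a]);print(np.round(q,3),np.degrees(q[3]),n,e)
cv2.imwrite('pics/s2.png',cv2.resize(C[1]['img'][180:380,200:440],None,fx=3,fy=3))
E
```

```text
[ 4.82620e+02 -1.01412e+02 -3.40000e-02 -7.16000e-01] -41.03955088479673 1232 2.2253552088934123
[ 4.82620e+02 -1.01412e+02 -3.40000e-02 -7.16000e-01] -41.039550893504895 1232 2.2253552088790642
[ 4.82620e+02 -1.01412e+02 -3.40000e-02 -7.16000e-01] -41.03955285798084 1232 2.2253552093679807
```

View pics/s2.png

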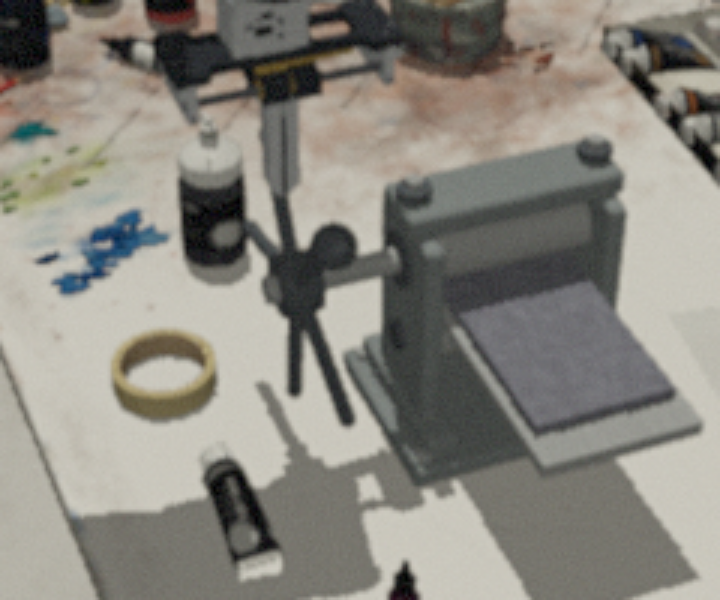

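The picture shows the wheel turned as planned, with the knob now at about (335,247) in the crop, 41° from upright. I'll continue with the same spoke, lift clear, and go over to the knob spoke.

>>> arm_command([
  [-1,0.006,0,0.004,0],
  [-1,0.006,0,0.004,0],
  [-1,0.006,0,0.005,0],
  [-1,0.005,0,0.005,0],
  [-1,0.005,0,0.005,0],
  [-1,0.004,0,0.005,0],
  [-1,0,0,0,0],
  [-1,0,0,-0.01,0],
  [-1,0,0,-0.03,0],
  [-1,0,0,-0.04,0],
  [-1,0,0,-0.045,0],
  [-1,0,0,0,0],
  [-1,-0.03,0,0,0],
  [-1,-0.035,0,0,0],
  [-1,-0.035,0,0,0],
  [-1,-0.032,0,0,0],
  [-1,0,0,0,0],
])

```text
clock: 6.95
eef_pos: [479.3, -176.9, 345.5]
eef_rot: [-3.14, -0.001, 1.534]
wrist_force: [-0.6, 0.2, 0.5]
finger_gap: 0.3
finger_force: 0.0
```

```bash
python3 - <<'E'
from h import *
from cell import manip,eyes
C=[eyes.camera('top'),eyes.camera('side')]
print(manip.read_state()['eef_pos'])
for c in (C,C[1:],C[:1]):
    q,n,e=fit(c,[482.7,-101,-.034,-.2]);print(np.round(q,3),np.degrees(q[3]),n,e)
E
```

```text
[ 479.59360639 -175.21084992  345.98075981]
[ 4.82729e+02 -1.01493e+02 -3.20000e-02 -1.92000e-01] -10.986448389197825 1299 2.1039382729931253
[ 4.83139e+02 -1.02329e+02 -3.70000e-02 -1.89000e-01] -10.831186909742176 869 2.1516708804132008
[ 4.82107e+02 -9.98510e+01 -3.50000e-02 -1.98000e-01] -11.331015892994195 429 1.765435959590423
```

>>> arm_command([
  [-1,0,0,0.025,0],
  [-1,0,0,0.025,0],
  [-1,0,0,0.025,0],
  [-1,0.008,0,0,0],
  [-1,0.007,0,0,0],
  [-1,0.005,0,0,0],
  [-1,0.004,0,0,0],
  [-1,0.004,0,0,0],
  [-1,0.004,0,0,0],
  [-1,0.004,0,0,0],
  [-1,0.003,0,0,0],
  [-1,0.003,0,0,0],
  [-1,0.003,0,0,0],
  [-1,0,0,0,0],
  [-1,0,0,0,0],
])

```text
clock: 8.93
eef_pos: [481.2, -130.4, 271.2]
eef_rot: [-3.141, -0.001, 1.537]
wrist_force: [0.2, -0.1, 0.1]
finger_gap: 1.1
finger_force: 0.0
```

```bash
cat > m.py <<'E'
from h import *
from cell import manip,eyes
C=[eyes.camera('top'),eyes.camera('side')]
print(manip.read_state()['eef_pos'],manip.read_state()['wrist_force'])
for c in (C,C[1:],C[:1]):
    q,n,e=fit(c,[482.7,-101,-.034,-.05]);print(np.round(q,3),np.degrees(q[3]),n,e)
cv2.imwrite('pics/s3.png',cv2.resize(C[1]['img'][180:380,200:440],None,fx=3,fy=3))
E
python3 m.py
```

```text
[ 481.17898491 -130.43912347  271.21164163] [-0.04490483 -0.34170914  0.03712509]
[ 4.82107e+02 -1.07804e+02 -4.60000e-02 -5.70000e-02] -3.293107538800202 969 2.9506579191443354
[ 4.80632e+02 -1.14976e+02 -5.30000e-02 -2.10000e-02] -1.1926914881914796 665 3.0933266635376313
[ 4.82614e+02 -9.95930e+01 -2.90000e-02 -5.00000e-03] -0.261641722304283 389 1.9835688715438449
```

>>> arm_command([
  [-1,-0.01,0,0,0],
  [-1,-0.03,0,0,0],
  [-1,-0.05,0,0,0],
  [-1,-0.05,0,0,0],
  [-1,-0.04,0,-0.02,0],
  [-1,0,0,0,0],
  [-1,0,0,0,0],
])

```text
clock: 9.9
eef_pos: [474.9, -310.3, 290.8]
eef_rot: [-3.141, -0.001, 1.537]
wrist_force: [0.1, -0.2, 0.1]
finger_gap: 0.7
finger_force: 0.0
```

```bash
python3 m.py
```

```text
[ 475.17192275 -309.65944169  291.03180658] [-0.23932509 -0.09640687 -0.19544387]
[ 4.82588e+02 -1.00566e+02 -3.10000e-02 -2.00000e-03] -0.1300840043181831 1381 2.1537424922611486
[ 4.82785e+02 -1.02405e+02 -3.00000e-02  0.00000e+00] 0.0037361380711824184 579 2.1892891674310366
[ 4.82455e+02 -9.92000e+01 -3.50000e-02 -6.00000e-03] -0.3308395405784377 803 1.9673151263668887
```

View pics/s3.png

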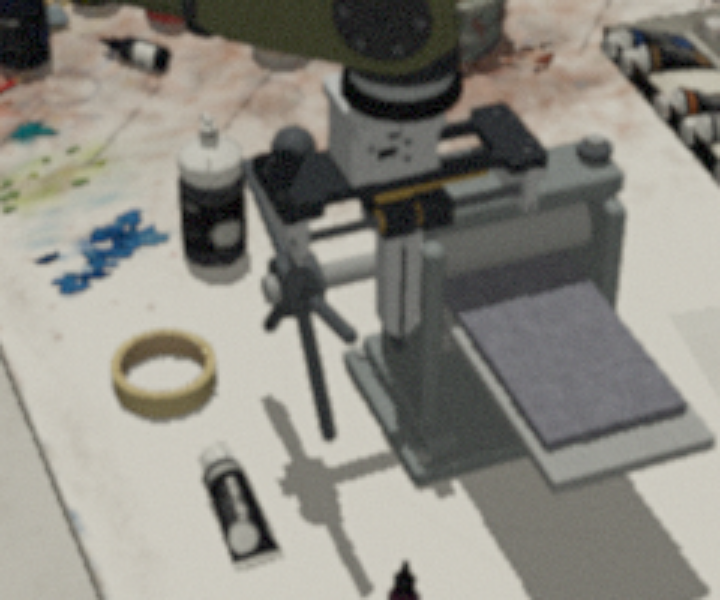

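The crop shows the knob directly above the hub, with the fingers well clear. The bottle, tape, tube and ink bottle are where they were. The fit puts the knob at 0° ± 0.4°.

```bash
python3 -c "
from cell import ticket
print(ticket.sign_off())"
```

```text
the job is handed in; nothing more can be done
None
```

The ball-knob spoke is at rest straight up, within about half a degree by the camera fit; the arm is clear, the loose things stand where they were, and the job was handed in at about 10 s of the 72 s allowed.

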